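# Seat the keyed tube insert in the mixer and lock it

## Robot

A 7-joint arm with a two-finger parallel gripper is mounted at the origin on a cart in front of the work surface, level with it; the furniture and walls round the work are solid. World frame = base frame: x ahead of the robot, y to its left, z up, the work surface at z = 0. Lengths are in m, angles in degrees, forces in N, time in s.
With the tool pointing down it reaches from about 0.35 to 0.775 m from the base axis. Payload 3.1 kg.
Tool frame: the origin (TCP) lies on the centre line of the jaws, within the pads' length; the fingertips stand 17 mm ahead of it and the grasp point (between the pads) lies 2 mm behind it (robot.tip_reach is the distance from the TCP to the fingertips, in m); z points along the fingers, y is the line along which they close (so a half turn about z gives the same grasp; the last joint's range is limited). The gripper opens to 85 mm and grips with 20 to 120 N. Pads are 22 mm wide; open, the fingers measure 114 mm over their backs; the gripper's body (76 mm by 85 mm) begins 54 mm behind the grasp point. The pads swing forward as they close: fully open they stand 13 mm farther back than shut.
Start: joints at [61.438, 17.813, 0.802, 86.603, -0.252, 75.585, -1.558], TCP at [0.243, -0.494, 0.248] pointing down, gripper open.
Joint ranges: [-154.91, 154.91], [-16.99, 109.72], [-72.82, 74.43], [7.12, 147.25], [-82.49, 262.49], [11.32, 116.49], [-174.64, 174.64]. Speed limits (degrees/s): [159.86, 159.86, 180, 180, 180, 180, 180].

## Interface

Orientations are given as [roll, pitch, yaw] about the fixed x, y, z axes, in that order (R = Rz(yaw) Ry(pitch) Rx(roll)).
In Python, from station import robot, fingers, vision, workorder, recognise gives the robot as it stands. Calls block until the motion is done:
- robot.move_to(position, orientation): joint-space move of the TCP to a pose.
- robot.line_to(position, orientation=None, velocity=0.15, f_stop=None): straight line of the TCP; orientation=None keeps the orientation; velocity is the mean speed in m/s. With f_stop (N) it stops when the force on the tool has changed by that much, and returns True; else False.
- robot.move_j(angles): joint-space move.
- fingers.gripper_to(opening, force=None): opening from 0.0 (shut) to 1.0 (fully open); force is the grip in N (None keeps the last); returns when the fingers have stopped.
- robot.pause(seconds).
- robot.inverse_kinematics(position, orientation): joint angles nearest the present ones, or None.
- vision.grab_frame(name): name is "scene" or "top" or "wrist"; returns the picture (400x640x3 uint8, red, green, blue); there is no depth.
- vision.calibration(name): a dict with "mtx" (3x3 intrinsics, pixels), "extrinsics" (4x4, takes a point from world to camera coordinates); the wrist camera has in their place "T_tool_cam" (4x4, takes a point from camera to tool coordinates, whose origin is the TCP and whose axes are the flange's). Camera axes: x right, y up, looking along -z (the intrinsics and any distortion apply to the point x, -y, -z); pixel columns grow to the right and rows downward; lengths in m; the calibration is good to about 2 mm. A picture is of the moment at which its call begins: read the wrist's pose just before it. calibration takes no time and is no camera call.
A pose or a line that the arm cannot do raises robot.PlanningError and nothing moves.
- workorder.close_job(): hands the job in; it is judged then, once.
Trained networks look in the newest picture that a camera, given by its name, has taken for a name from the list of things; names that differ only in an ending like _2 or _b are one class to them, and where a whole thing is asked for, a point or a joint stands for the part that bears it (a point fixed in the world has none). Each returns a list of dicts, best first, with "p" (0 to 1); they miss things now and then, are a little off and sometimes report something else, mostly with a low value. They report only what shows in the picture. A call takes as long as a camera call. They do not tell look-alikes from the thing itself.
- recognise(label, camera): "rect" ([centre column, centre row, width, height] in pixels, round what is visible of it).
Readings, each from a call of its own:
- robot.current_time_s(): time.
- robot.current_joint_positions(): joint angles.
- robot.current_dq(): joint speeds.
- robot.current_joint_torque(): joint torques, N m.
- robot.current_tool_pos(): TCP position.
- robot.current_eef_rot(): TCP orientation.
- robot.current_contact_force(): force on the tool from outside, world axes, zero at the start.
- robot.current_torque(): the same for the moment, N m.
- robot.current_finger_gap(): opening from 0.0 (shut) to 1.0 (fully open).
- robot.current_gripper_force(): force on a finger pad.
Only numpy, scipy, OpenCV 4.12 (cv2) and the standard library are available. Lean on these libraries where they do the work, as an engineer would, in place of code of your own. Each camera call takes 0.05 s, during which the arm holds its last target. There are 200 camera calls.

## Task

The round aluminium tube insert was dropped into the mixer's pocket out of line and is riding high on the three lugs inside. Without lifting it out of the pocket, turn and shuffle it until its notches find the lugs (red end of its black grip toward the red mark on the rim) and it falls fully home; then slide the blue-tabbed steel lock all the way in over its edge. Let go, and leave the other things on the bench where they are.

Things in the scene. Friction and masses are not known exactly. Their poses are not given: they have to be found in the camera images.
- mixer: white mixer base, fixed; housing 40 mm high. Origin at bench height under the pocket's centre; z up, -x its front with the display. It reaches 65 mm to +x and -x, 75 to +y, 125 to -y. Dark collar round the pocket: radius 52 mm inside, 59 outside, rim at z 62 mm. Grey pedestal of the lock: 56 mm wide (x), from y -64 to -122 mm, up to z 87 mm.
- pocket (a point): centre of the pocket's black floor, 46 mm above the mixer's origin, axes as the mixer's. Three radial lugs 8 mm high stand on the floor, from 28 to 46 mm out: a red one 20 mm wide toward the mixer's -x (red mark on the rim beside it), two bright ones 12 mm wide at +60 and -60 degrees from +x.
- wide_lug (a point): middle of the top of the red 20 mm lug, 37 mm from the pocket's centre toward the mixer's -x, 54 mm above the mixer's origin
- insert_mid (a point): loose keyed insert, half-way up on its axis, 32 mm above its underside; z up. Aluminium disc 92 mm across, 30 mm high, about 0.45 kg, 6 mm of play all round in the pocket. At the start it stands on the lugs, 8 mm too high, off centre, turned 0.35 to 1.0 rad counterclockwise (from above) from its seat. When home its axes agree with the mixer's and this point is 78 mm above the mixer's origin.
- wide_notch (a point): in the insert's wide notch, 37 mm from its axis toward its -x, 8 mm above its underside. Three upright notches run through the disc's full height, open from 22 mm out to the rim, each 5 mm wider than its lug: 25 mm at the insert's -x, 17 mm at +60 and -60 degrees from its +x. Home, they leave 2.5 mm of play a side (about 0.06 rad).
- grip (a point): centre of the black grip bar on the insert, 47 mm above its underside, axes as the insert's: 52 mm long (x), 14 mm wide (y), 34 mm high (from the disc's top, 30 mm, to 64 mm above the underside). Its end toward the wide notch (-x) is red.
- lock (a joint): travel of the sliding lock toward the mixer's +y, over the pocket, in m: 0 fully out, 0.033 at its inner stop. It stays where it is left and takes about 2 N. Steel bar 30 mm wide, 8 mm thick, underside at mixer z 79 mm: 3 mm above the top of the seated insert; an insert riding high blocks it.
- lock_tab (a point): centre of the lock's upright blue tab: 32 mm (mixer x) by 12 mm (mixer y), 34 mm high, from 87 to 121 mm above the mixer's origin; moves with the lock. Axes as the mixer's; slide it toward the mixer's +y to lock.
- dropper_a: amber dropper bottle, 28x28x97 mm, bystander; origin under its centre
- dropper_b: white dropper bottle, 28x28x97 mm, bystander; origin under its centre
- tape: cream roll of tape lying flat, 88 mm across, 19 mm high, bystander; origin under its centre
- dish: covered culture dish, 90 mm across, 15 mm high, bystander; origin under its centre
- slides: blue slide box, 71x95x33 mm, bystander; origin under its centre
There are look-alikes about, which are no part of the job. Of the things that look like the mixer, the larger one is meant.

How it is judged:
By the outcome, as a careful person would: the job done as asked, in the order asked, and still so for the second after the job is handed in, with the robot touching nothing.
It also fails if it takes over 48 s, if anything falls off the work surface, if the arm or the gripper's body presses on something with over 40 N, if the wrist force passes 120 N, or if a joint passes its speed limit or range.

## Working session

There is one attempt and no reset: what is moved stays moved. The work goes in short steps, each a Python script; the robot and the scene stay as the last script left them, time stands still between calls to the robot, and variables do not carry over. Pictures are saved under pics/ and viewed, at most 10 in all, crops included, and the job is handed in when it is done.

```bash
ls; mkdir -p pics; python3 - <<'E'
from station import robot, fingers, vision, workorder, recognise
import cv2, numpy as np
for c in ["scene","top"]:
    im=vision.grab_frame(c); cv2.imwrite(f"pics/{c}0.png",im[:,:,::-1])
    k=vision.calibration(c); print(c,{a:np.round(np.array(b),4).tolist() for a,b in k.items()})
    for l in ["mixer","insert_mid","grip","lock_tab"]:
        print(l,[(np.round(d["rect"]),round(d["p"],2)) for d in recognise(l,c)])
k=vision.calibration("wrist");print({a:np.round(np.array(b),4).tolist() for a,b in k.items()})
print(robot.current_time_s(),robot.current_tool_pos(),robot.current_eef_rot())
E
```

```text
pics
scene {'mtx': [[518.4379, 0.0, 328.728], [0.0, 518.4379, 196.3055], [0.0, 0.0, 1.0]], 'extrinsics': [[-0.4464, -0.8946, -0.0186, 0.2849], [0.5565, -0.2939, 0.7771, -0.3684], [-0.7007, 0.3366, 0.6291, -1.2625], [0.0, 0.0, 0.0, 1.0]]}
mixer [(array([388., 195.,  65.,  60.]), 0.91), (array([331., 223.,  48.,  37.]), 0.73)]
insert_mid [(array([387., 188.,  27.,  28.]), 0.97)]
grip [(array([386., 186.,  33.,  28.]), 0.81), (array([404., 172.,  17.,  16.]), 0.22)]
lock_tab [(array([406., 173.,  13.,  14.]), 0.46), (array([341., 209.,  10.,  14.]), 0.4), (array([284., 262.,  35.,  23.]), 0.29)]
top {'mtx': [[375.4511, 0.0, 320.589], [0.0, 375.4511, 202.1071], [0.0, 0.0, 1.0]], 'extrinsics': [[0.01, -0.9999, -0.0099, 0.0416], [0.9925, 0.0087, 0.122, -0.5619], [-0.1219, -0.0111, 0.9925, -1.0876], [0.0, 0.0, 0.0, 1.0]]}
mixer [(array([395., 213.,  75.,  55.]), 0.65), (array([318., 220.,  49.,  33.]), 0.55)]
insert_mid [(array([387., 215.,  30.,  35.]), 0.81)]
grip [(array([389., 215.,  35.,  29.]), 0.93)]
lock_tab [(array([417., 207.,  17.,  19.]), 0.73), (array([388., 214.,  33.,  32.]), 0.41), (array([334., 216.,  10.,   6.]), 0.38)]
{'mtx': [[281.4901, 0.0, 318.3509], [0.0, 281.4901, 199.4931], [0.0, 0.0, 1.0]], 'T_tool_cam': [[0.0003, 0.9462, 0.3235, 0.0843], [1.0, -0.0001, -0.0008, -0.0001], [-0.0007, 0.3235, -0.9462, -0.1259], [0.0, 0.0, 0.0, 1.0]]}
0.5 [ 0.24261602 -0.49358488  0.24825703] [-1.79995758e+02  1.34242336e-03  2.61783665e+01]
```

```bash
python3 - <<'E'
import cv2,numpy as np
a=cv2.imread("pics/top0.png")[150:290,270:450];b=cv2.imread("pics/scene0.png")
cv2.imwrite("pics/topc.png",cv2.resize(a,None,fx=4.28,fy=4.28,interpolation=cv2.INTER_CUBIC))
cv2.imwrite("pics/scenec.png",cv2.resize(b[90:330,200:480],None,fx=2.5,fy=2.5,interpolation=cv2.INTER_CUBIC))
E
```

```text
(no output)
```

View pics/topc.png

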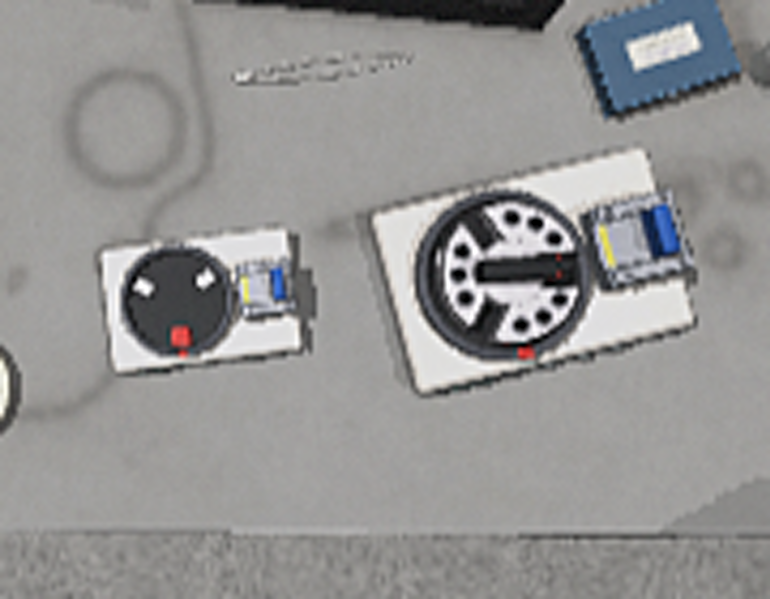

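View pics/scenec.png

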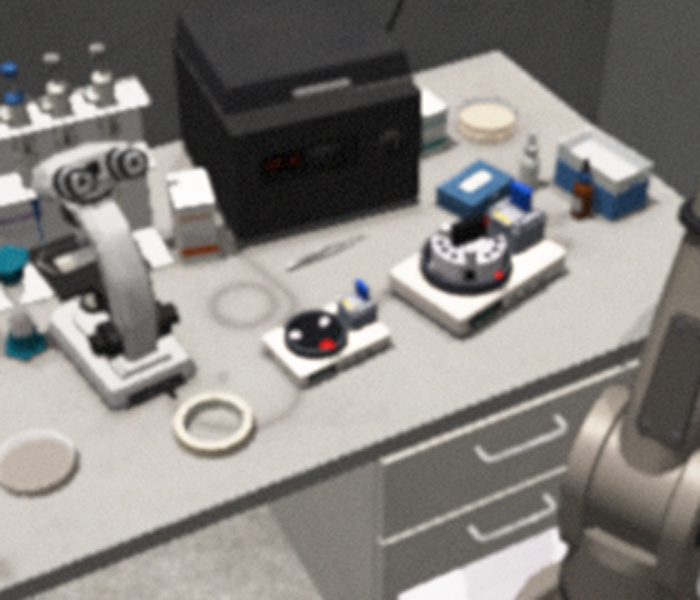

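The pictures show two mixers: the larger in top crop (505,275), which is top pixel (388,214), holding the aluminium insert; and a smaller empty one at crop (180,300), top pixel (312,220). The larger one fits the description. The grip's red end is at crop (565,268), the rim's red mark at (527,353) and the lock's blue tab at (663,230).

```bash
cat > h.py <<'E'
from station import robot, fingers, vision, workorder, recognise
import cv2, numpy as np
from scipy.spatial.transform import Rotation as R
def wcal():
    T=np.eye(4);T[:3,:3]=R.from_euler('xyz',robot.current_eef_rot(),degrees=True).as_matrix();T[:3,3]=robot.current_tool_pos()
    k=vision.calibration("wrist"); return np.array(k["mtx"]),np.linalg.inv(T@np.array(k["T_tool_cam"]))
def cal(c):
    k=vision.calibration(c);return np.array(k["mtx"]),np.array(k["extrinsics"])
def back(px,z,K,E):
    d=np.array([(px[0]-K[0,2])/K[0,0],-(px[1]-K[1,2])/K[1,1],-1.]);Ei=np.linalg.inv(E)
    w=Ei[:3,:3]@d;o=Ei[:3,3];return o+w*(z-o[2])/w[2]
def proj(p,K,E):
    c=E[:3,:3]@np.asarray(p)+E[:3,3];return np.array([K[0,2]-K[0,0]*c[0]/c[2],K[1,2]+K[1,1]*c[1]/c[2]])
E
python3 - <<'E'
from h import *
K,E=cal("top")
f=lambda x,y,z:back((x/4.278+270-.4,y/4.278+150-.4),z,K,E)
cor=[f(x,y,.04) for x,y in [(375,212),(645,150),(695,322),(420,393)]]
print(np.round(cor,4))
for a in range(4):print(np.linalg.norm(cor[a]-cor[a-1]))
d=(cor[0]-cor[1])+(cor[3]-cor[2]);yaw=np.degrees(np.arctan2(d[1],d[0]))-90
C=np.mean(cor,0);ey=R.from_euler('z',yaw,degrees=True).as_matrix()[:,1]
print("yaw",yaw,"orig",C+ey*.025)
print("collar",f(503,275,.062),"mark",f(527,353,.062))
for n,p,z in [("grip+",(480,270),.118),("grip-",(572,266),.118),("tab",(664,229),.121)]:print(n,f(*p,z))
E
```

```text
[[ 0.5706 -0.0622  0.04  ]
 [ 0.6159 -0.2504  0.04  ]
 [ 0.4962 -0.282   0.04  ]
 [ 0.4457 -0.0928  0.04  ]]
0.12858265396582264
0.19357855065934348
0.12379093487645221
0.19587854287865353
yaw 14.228587345164286 orig [ 0.52595545 -0.14761591  0.04      ]
collar [ 0.52541341 -0.146849    0.062     ] mark [ 0.47281884 -0.16237597  0.062     ]
grip+ [ 0.52331143 -0.12277523  0.118     ]
grip- [ 0.52643022 -0.18185608  0.118     ]
tab [ 0.55054907 -0.2406104   0.121     ]
```

```bash
python3 - <<'E'
from h import *
fingers.gripper_to(0.6)
robot.move_to([.526,-.155,.26],[180,0,60])
K,E=wcal();im=vision.grab_frame("wrist");cv2.imwrite("pics/w0.png",im[:,:,::-1]);np.savez("w0.npz",K=K,E=E)
for l in ["insert_mid","grip","lock_tab"]:print(l,[(np.round(d["rect"]),round(d["p"],2)) for d in recognise(l,"wrist")])
print(robot.current_time_s(),robot.current_tool_pos(),robot.current_eef_rot())
cv2.imwrite("pics/w0c.png",cv2.resize(im[50:350,120:520,::-1],None,fx=2,fy=2,interpolation=cv2.INTER_CUBIC))
E
```

```text
insert_mid [(array([315., 172.,  84.,  85.]), 0.6)]
grip [(array([314., 173.,  83.,  82.]), 0.91), (array([326., 170., 173., 175.]), 0.63)]
lock_tab [(array([226.,  44.,  36.,  43.]), 0.95), (array([367., 229.,  49.,  42.]), 0.59)]
2.7583 [ 0.52557745 -0.1564761   0.25988778] [-1.79995531e+02  2.94516990e-02  5.98452498e+01]
```

View pics/w0c.png

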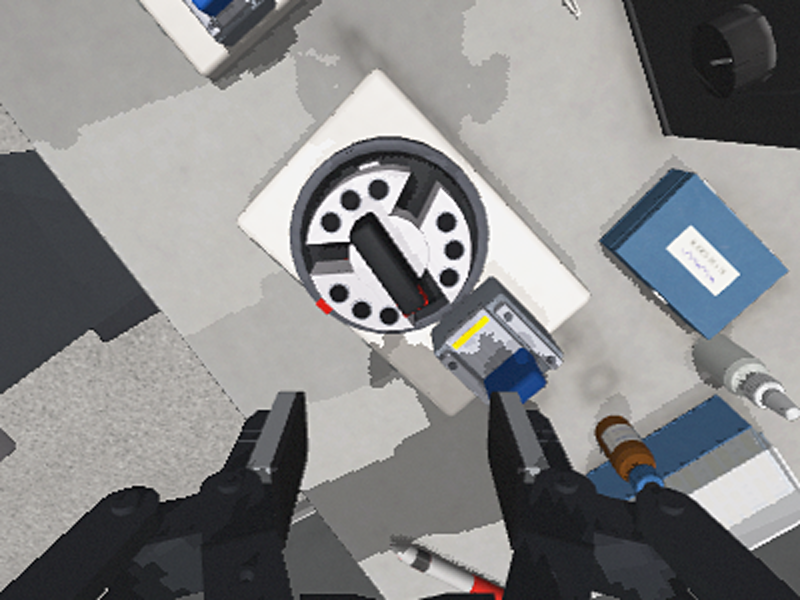

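Wrist crop: pocket centred at (389,235), red rim mark at (324,306), grip running from (361,221) to its red end at (422,300), blue tab at (515,378). I'll measure these and check with an overlay.

```bash
cat > ov.py <<'E'
from h import *
def overlay(im,K,E,m,myaw,ins,iyaw,zb,out,slot=(120,50,520,350)):
    Rm=R.from_euler('z',myaw,degrees=True).as_matrix();Ri=R.from_euler('z',iyaw,degrees=True).as_matrix()
    s=2;x0,y0,x1,y1=slot;v=cv2.resize(im[y0:y1,x0:x1,::-1],None,fx=s,fy=s,interpolation=cv2.INTER_CUBIC)
    def pl(P,RR,c,col):
        q=np.array([(proj(RR@np.array(p)+np.array([c[0],c[1],0]),K,E)+.5-[x0,y0])*s for p in P]);cv2.polylines(v,[np.round(q).astype(int)],True,col,1)
    t=np.linspace(0,2*np.pi,60)
    pl([(.059*np.cos(a),.059*np.sin(a),.062) for a in t],Rm,m,(0,255,0))
    pl([(.065,.075,.04),(-.065,.075,.04),(-.065,-.125,.04),(.065,-.125,.04)],Rm,m,(0,255,0))
    pl([(.028,-.064,.087),(-.028,-.064,.087),(-.028,-.122,.087),(.028,-.122,.087)],Rm,m,(0,255,255))
    pl([(-.052,0,.062),(-.059,0,.062)],Rm,m,(255,255,0))
    pl([(.046*np.cos(a),.046*np.sin(a),zb+.03) for a in t],Ri,ins,(255,0,255))
    for a,w in [(180,.025),(60,.017),(-60,.017)]:
        Q=R.from_euler('z',a,degrees=True).as_matrix()
        pl([(.022,w/2,zb+.03),(.045,w/2,zb+.03),(.045,-w/2,zb+.03),(.022,-w/2,zb+.03)],Ri@Q,ins,(255,0,255))
    pl([(.026,.007,zb+.064),(-.026,.007,zb+.064),(-.026,-.007,zb+.064),(.026,-.007,zb+.064)],Ri,ins,(255,128,0))
    cv2.imwrite(out,v)
E
python3 - <<'E'
from ov import *
d=np.load("w0.npz");K,E=d["K"],d["E"]
f=lambda x,y,z:back((x/2+120-.25,y/2+50-.25),z,K,E)
c=f(389,235,.062);mk=f(324,306,.062);print(c,mk)
cor=np.array([f(x,y,.04) for x,y in [(376,67),(238,221),(592,295)]]);print(cor)
b=cor[2]-cor[0];yaw=np.degrees(np.arctan2(b[1],b[0]))+90;print(np.linalg.norm(b),np.linalg.norm(cor[1]-cor[0]),yaw)
o=(cor[1]+cor[2])/2+.025*R.from_euler('z',yaw,degrees=True).as_matrix()[:,1];print("orig",o, "markyaw",np.degrees(np.arctan2(*(c-mk)[1::-1])))
g=np.array([f(x,y,.118) for x,y in [(350,230),(372,212),(432,288),(412,312)]]);print(g)
ax=g[:2].mean(0)-g[2:].mean(0);iy=np.degrees(np.arctan2(ax[1],ax[0]));print("grip",g.mean(0),np.linalg.norm(ax),iy)
m=(o+c)/2
print("tab top",f(528,362,.121))
overlay(cv2.imread("pics/w0.png")[:,:,::-1],K,E,m,yaw,g.mean(0),iy,.054,"pics/ov0.png")
E
```

```text
[ 0.52824346 -0.1441678   0.062     ] [ 0.47161768 -0.16219108  0.062     ]
[[ 0.56842644 -0.06077816  0.04      ]
 [ 0.44921502 -0.09355046  0.04      ]
 [ 0.61906595 -0.24844813  0.04      ]]
0.1943820386966967 0.1236340789709339 15.1006440011261
orig [ 0.5276276  -0.14686255  0.04      ] markyaw 17.655624972327747
[[ 0.52014043 -0.12229002  0.118     ]
 [ 0.53379678 -0.12016362  0.118     ]
 [ 0.54003301 -0.16786379  0.118     ]
 [ 0.52507909 -0.17392526  0.118     ]]
grip [ 0.52976233 -0.14606067  0.118     ] 0.04998099965861096 96.41859210606789
tab top [ 0.56370797 -0.22702577  0.121     ]
```

View pics/ov0.png

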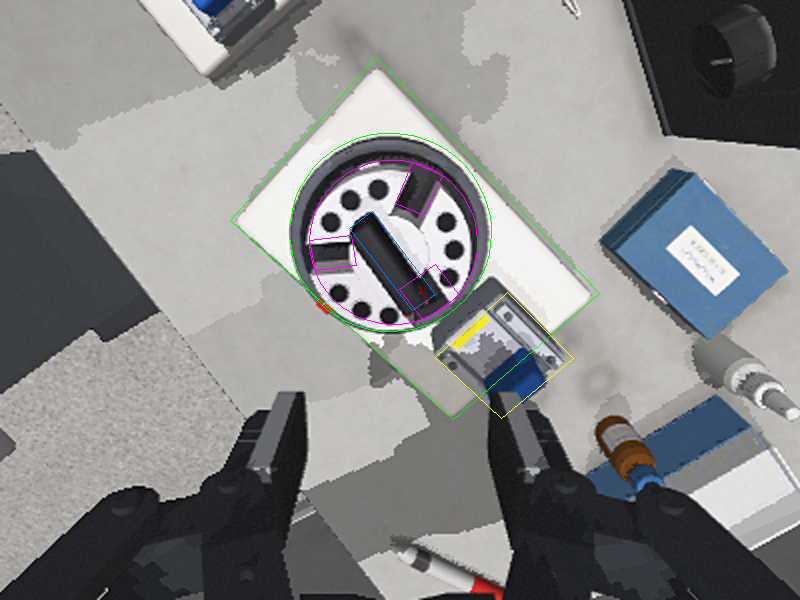

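```bash
python3 - <<'E'
import cv2,numpy as np
a=cv2.imread("pics/w0.png")[110:240,255:415]
a=np.clip(255*(a/255.)**.6,0,255).astype(np.uint8)
cv2.imwrite("pics/w0z.png",cv2.resize(a,None,fx=4.6,fy=4.6,interpolation=cv2.INTER_CUBIC))
E
```

```text
(no output)
```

View pics/w0z.png

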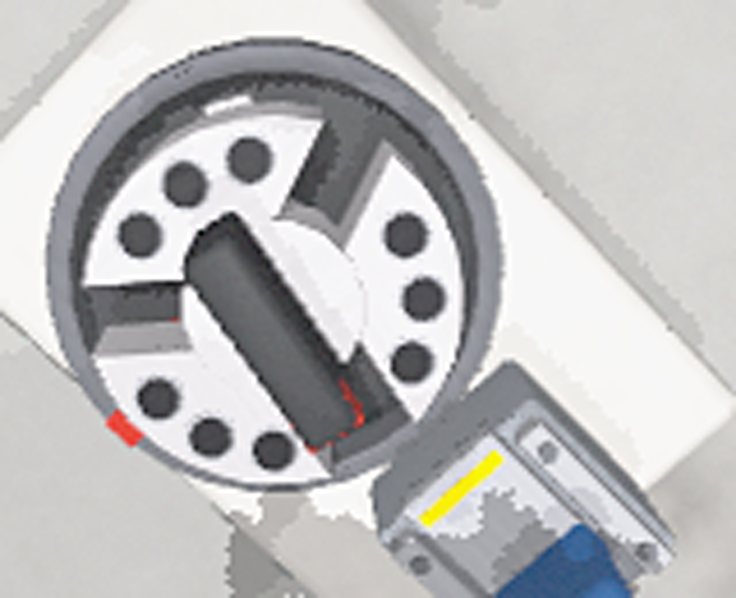

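Crop confirms it: red slivers mark the grip's end at (335,420), at the wide notch, and the red rim mark is at (125,428). So it needs a clockwise turn of about 78°. I'll grip it and turn it most of the way.

```bash
python3 - <<'E'
from h import *
o=[180,0,94.5]
robot.move_to([.530,-.146,.16],o)
print(robot.line_to([.530,-.146,.107],velocity=.1,f_stop=10))
fingers.gripper_to(0,force=40)
print("gap",robot.current_finger_gap(),robot.current_contact_force(),robot.current_torque(),robot.current_eef_rot())
j=list(robot.current_joint_positions());print(j)
p=robot.current_tool_pos()
for y in (70,45,25):
    print(robot.line_to([.528,-.146,p[2]],[180,0,y],velocity=.05,f_stop=25),robot.current_tool_pos(),robot.current_eef_rot()[2],np.round(robot.current_contact_force(),1),np.round(robot.current_torque(),2))
K,E=wcal();im=vision.grab_frame("wrist");cv2.imwrite("pics/w1.png",im[:,:,::-1]);np.savez("w1.npz",K=K,E=E)
print(robot.current_time_s())
c=proj([.5277,-.1455,.07],K,E);print(c)
E
```

```text
False
gap 0.15515675504273901 [-4.84180944 -0.20783804  4.80261575] [-0.01541627  1.08298171 -0.034677  ] [-1.79767114e+02  2.30569629e-02  9.44658342e+01]
[np.float64(31.314681538297148), np.float64(26.605802633653454), np.float64(-23.7856749580223), np.float64(97.26966563377547), np.float64(12.268949840602183), np.float64(58.918426094612734), np.float64(7.825654783490735)]
False [ 0.52835042 -0.14558858  0.10735252] 70.12684969255626 [ 2.1  1.  -3. ] [ 0.18 -0.31  0.01]
False [ 0.52812602 -0.14586255  0.10737802] 45.13942918501692 [ 1.6  1.1 -3.4] [ 0.15 -0.32 -0.01]
False [ 0.52786197 -0.14609935  0.10738506] 25.15354647722647 [-0.4  0.8 -3.2] [ 0.06 -0.18  0.04]
6.1333
[317.41916278 241.14970734]
```

```bash
python3 - <<'E'
from ov import *
d=np.load("w1.npz");K,E=d["K"],d["E"]
overlay(cv2.imread("pics/w1.png")[:,:,::-1],K,E,[.5277,-.1455],15.5,[.528,-.146],25,.054,"pics/ov1.png",(120,0,520,300))
E
```

```text
(no output)
```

View pics/ov1.png

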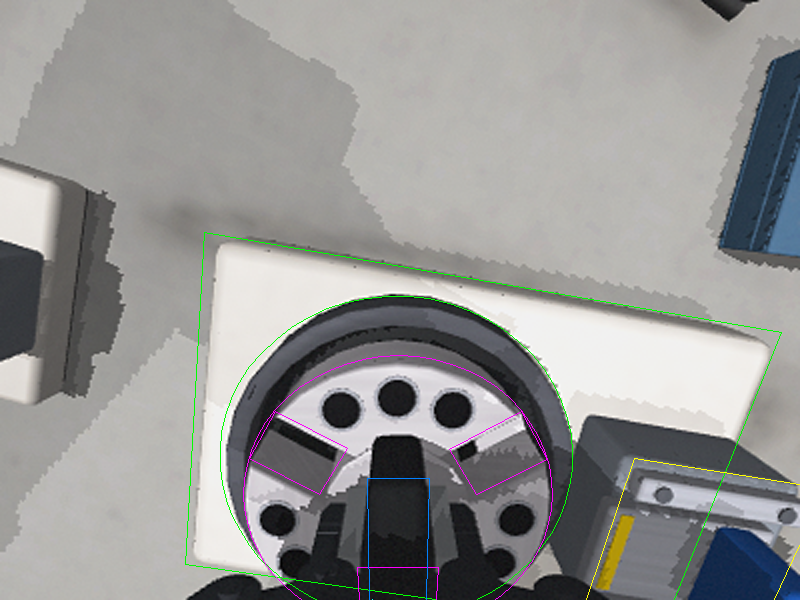

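The overlay fits: the insert is gripped at yaw 25. The housing edge gives a mixer yaw of about 14.5°, with its centre about 2 mm further +x. Next I'll turn it the rest of the way and probe down.

```bash
python3 - <<'E'
from h import *
z0=.1074; c=np.array([.5298,-.145])
Rm=R.from_euler('z',14.5,degrees=True).as_matrix()[:2,:2]
home=False
for dx,dy,dyaw in [(0,0,0),(-.002,0,0),(.002,0,0),(0,.002,0),(0,-.002,0),(0,0,2),(0,0,-2),(-.002,.002,0),(-.002,-.002,0),(.002,.002,0),(.002,-.002,0)]:
    p=c+Rm@[dx,dy];o=[180,0,14.5+dyaw]
    robot.line_to([*p,z0],o,velocity=.04,f_stop=30)
    s=robot.line_to([*p,z0-.0095],velocity=.03,f_stop=9)
    z=robot.current_tool_pos()[2];F=robot.current_contact_force();T=robot.current_torque()
    print(dx,dy,dyaw,s,round(z0-z,4),np.round(F,1),np.round(T,2),round(robot.current_time_s(),1))
    if z0-z>.006: home=True;break
    if robot.current_time_s()>22: break
print(home,robot.current_tool_pos(),robot.current_eef_rot(),robot.current_finger_gap())
K,E=wcal();im=vision.grab_frame("wrist");cv2.imwrite("pics/w2.png",im[:,:,::-1]);np.savez("w2.npz",K=K,E=E)
E
```

```text
0 0 0 True 0.0082 [-1.2 -0.3  4.7] [ 0.05  0.02 -0.02] 6.8
True [ 0.52949465 -0.1453093   0.09924045] [-1.79999651e+02  3.23576871e-02  1.45468242e+01] 0.1562106730366665
```

```bash
python3 - <<'E'
from ov import *
fingers.gripper_to(0.5)
p=robot.current_tool_pos()
robot.line_to([p[0],p[1],.14],velocity=.1)
c=np.array([.5295,-.1453]);Rm=R.from_euler('z',14.5,degrees=True).as_matrix()[:2,:2]
q=c+Rm@[-.03,-.03]
robot.move_to([*q,.24],[180,0,14.5])
K,E=wcal();im=vision.grab_frame("wrist");np.savez("w3.npz",K=K,E=E);cv2.imwrite("pics/w3.png",im[:,:,::-1])
for n,z in (("dropper_a",.09),("dropper_b",.09),("lock_tab",.104)):
    for d in recognise(n,"wrist"):
        w=back(d["rect"][:2],z,K,E);print(n,np.round(d["rect"]),round(d["p"],2),"mixer frame",np.round(Rm.T@(w[:2]-c),3))
overlay(im,K,E,c,14.5,c,14.5,.046,"pics/ov3.png",(120,50,520,350))
print(robot.current_time_s())
E
```

```text
dropper_a [505. 146.  70.  30.] 0.74 mixer frame [ 0.015 -0.212]
dropper_a [523.  59.  78.  32.] 0.68 mixer frame [ 0.091 -0.212]
dropper_a [437.  35. 103.  67.] 0.64 mixer frame [ 0.11  -0.133]
dropper_b [505. 146.  70.  30.] 0.74 mixer frame [ 0.015 -0.212]
dropper_b [523.  59.  78.  32.] 0.68 mixer frame [ 0.091 -0.212]
dropper_b [437.  35. 103.  67.] 0.64 mixer frame [ 0.11  -0.133]
lock_tab [144. 133.  36.  31.] 0.91 mixer frame [0.029 0.129]
lock_tab [378. 170.  54.  40.] 0.62 mixer frame [-0.006 -0.087]
8.5167
```

View pics/ov3.png

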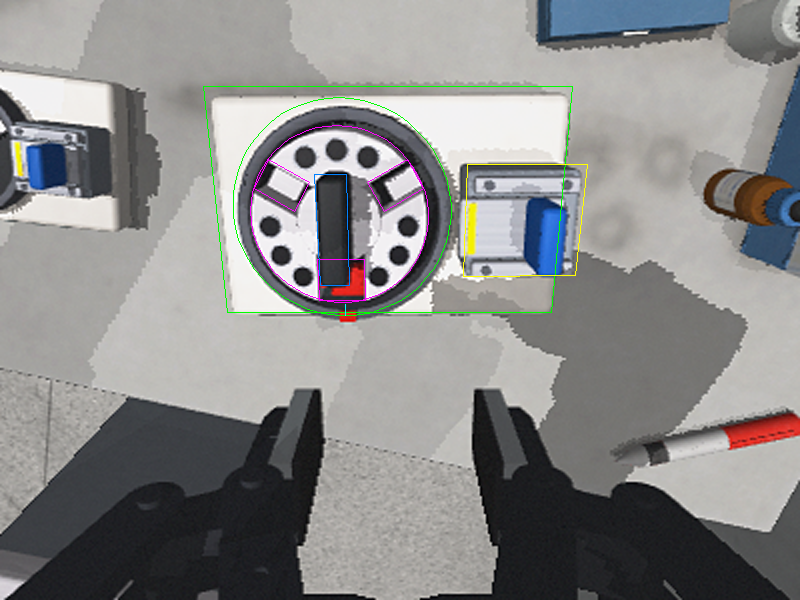

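All three lugs sit in the notches, with red to the rim mark at crop (348,318), and the disc outline matches the seated height. The tab is at (545,235) and the amber bottle at (745,195), which leaves room for shut fingers behind the tab. Next I'll push the lock.

```bash
python3 - <<'E'
from ov import *
c=np.array([.530,-.1458]);Rm=R.from_euler('z',14.5,degrees=True).as_matrix()[:2,:2]
o=[180,0,14.5]
w=lambda y:c+Rm@[0,y]
fingers.gripper_to(0)
robot.move_to([*w(-.130),.17],o)
s=robot.line_to([*w(-.130),.113],velocity=.08,f_stop=8);print("down",s,robot.current_tool_pos())
if not s:
    s=robot.line_to([*w(-.040),.113],velocity=.04,f_stop=14)
    print("push",s,np.round(robot.current_contact_force(),1),"y",(Rm.T@(robot.current_tool_pos()[:2]-c)))
    robot.line_to([*w(-.130),.113],velocity=.08)
robot.line_to([*w(-.130),.2],velocity=.15)
q=c+Rm@[-.03,-.04]
robot.move_to([*q,.25],o)
K,E=wcal();im=vision.grab_frame("wrist");np.savez("w4.npz",K=K,E=E);cv2.imwrite("pics/w4.png",im[:,:,::-1])
overlay(im,K,E,c,14.5,c,14.5,.046,"pics/ov4.png")
print(robot.current_time_s())
E
```

```text
down False [ 0.56299242 -0.27183778  0.11350851]
push True [ 1.5 -0.9  0.8] y [-0.0004329  -0.09179294]
13.5417
```

View pics/ov4.png

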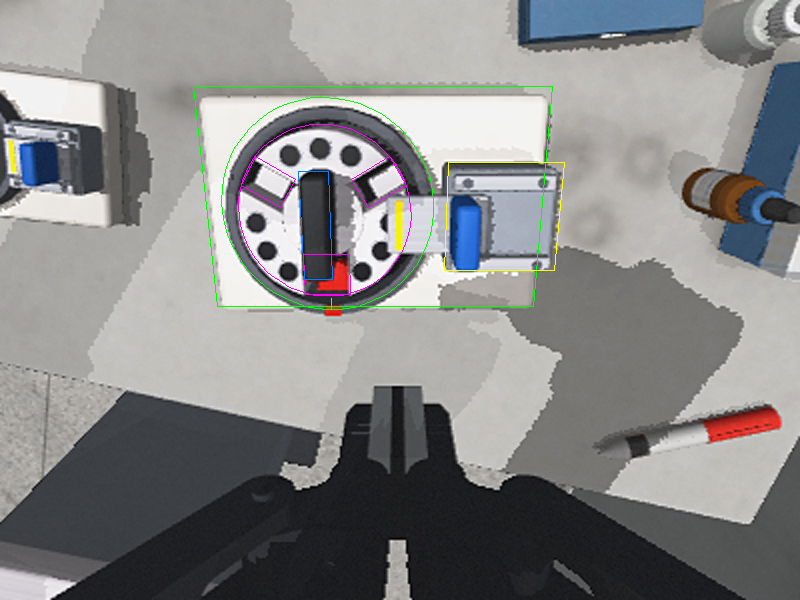

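```bash
python3 - <<'E'
from h import *
c=np.array([.530,-.1458]);Rm=R.from_euler('z',14.5,degrees=True).as_matrix()[:2,:2]
for n in "34":
    d=np.load(f"w{n}.npz");K,E=d["K"],d["E"];im=cv2.cvtColor(cv2.imread(f"pics/w{n}.png"),cv2.COLOR_BGR2HSV)
    def cen(lo,hi,x0=300):
        m=cv2.inRange(im,lo,hi);m[:,:x0]=0;m[:120]=0;m[200:]=0;m[:,430:]=0
        y,x=np.nonzero(m);return (x.mean(),y.mean()),len(x)
    for k,lo,hi,z in (("yellow",(25,150,120),(35,255,255),.087),("tab",(105,150,50),(125,255,255),.110)):
        p,N=cen(lo,hi);print(n,k,np.round(p,1),N,np.round(Rm.T@(back(p,z,K,E)[:2]-c),4))
E
```

```text
3 yellow [355.4 163.5] 90 [-0.0035 -0.0668]
3 tab [392.2 168. ] 692 [-0.003 -0.098]
4 yellow [319. 162.] 75 [-0.0038 -0.0398]
4 tab [352.2 166.5] 520 [-0.0034 -0.0715]
```

Measured travel is about 27 mm of the 33 needed, so the push stopped early. I'll push again with a higher threshold.

```bash
python3 - <<'E'
from ov import *
c=np.array([.530,-.1458]);Rm=R.from_euler('z',14.5,degrees=True).as_matrix()[:2,:2]
o=[180,0,14.5];w=lambda y:c+Rm@[-.003,y]
Y=lambda:np.round((Rm.T@(robot.current_tool_pos()[:2]-c))[1],4)
robot.move_to([*w(-.130),.17],o)
s=robot.line_to([*w(-.130),.113],velocity=.1,f_stop=8);print("down",s)
if not s:
    robot.line_to([*w(-.098),.113],velocity=.08,f_stop=20);print(Y(),robot.current_contact_force())
    for v,f in ((.025,28),(.02,32)):
        s=robot.line_to([*w(-.060),.113],velocity=v,f_stop=f)
        print("push",s,np.round(robot.current_contact_force(),1),Y(),robot.current_time_s())
        robot.line_to([*w(Y()-.006),.113],velocity=.05)
    robot.line_to([*w(-.130),.113],velocity=.08)
robot.line_to([*w(-.130),.2],velocity=.15)
robot.move_to([*(c+Rm@[-.03,-.04]),.25],o)
K,E=wcal();im=vision.grab_frame("wrist");np.savez("w5.npz",K=K,E=E);cv2.imwrite("pics/w5.png",im[:,:,::-1])
overlay(im,K,E,c,14.5,c,14.5,.046,"pics/ov5.png")
h=cv2.cvtColor(np.ascontiguousarray(im[:,:,::-1]),cv2.COLOR_BGR2HSV)
for k,lo,hi,z in (("yellow",(25,150,120),(35,255,255),.087),("tab",(105,150,50),(125,255,255),.110)):
    m=cv2.inRange(h,lo,hi);m[:,:290]=0;m[:120]=0;m[200:]=0;m[:,430:]=0
    y,x=np.nonzero(m);print(k,np.round(Rm.T@(back((x.mean(),y.mean()),z,K,E)[:2]-c),4))
print(robot.current_time_s())
E
```

```text
down False
-0.0976 [0.19508638 0.71471883 0.82484877]
push True [ 1.3 -1.9  1.4] -0.0919 16.2583
push True [ 0.9 -2.1  0.8] -0.092 17.675
yellow [-0.0043 -0.04  ]
tab [-0.0034 -0.0715]
19.8
```

View pics/ov5.png

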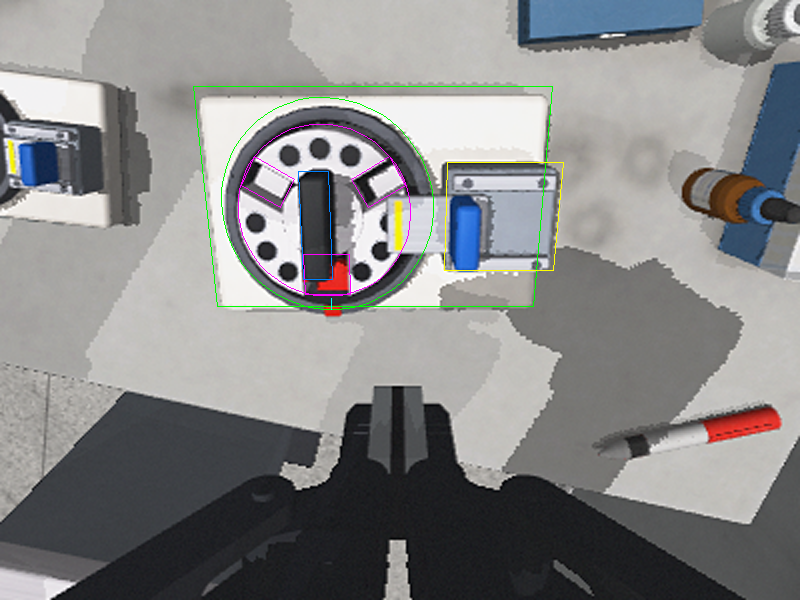

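The push stops at the same place to 0.1 mm, which looks like a hard stop, but 27 mm doesn't match a 33 mm stroke. I'll grasp the tab and measure the full stroke from stop to stop to tell the inner stop from a jam, ending pushed in.

```bash
python3 - <<'E'
from ov import *
c=np.array([.530,-.1458]);Rm=R.from_euler('z',14.5,degrees=True).as_matrix()[:2,:2]
o=[180,0,14.5];w=lambda y:c+Rm@[-.003,y]
Y=lambda:np.round((Rm.T@(robot.current_tool_pos()[:2]-c))[1],4)
fingers.gripper_to(.5)
robot.move_to([*w(-.0715),.17],o)
s=robot.line_to([*w(-.0715),.112],velocity=.1,f_stop=8);print("down",s)
if not s:
    fingers.gripper_to(0,force=60);print("gap",robot.current_finger_gap(),Y(),np.round(robot.current_contact_force(),1))
    for y,f in ((-.055,20),(-.115,15),(-.05,20)):
        s=robot.line_to([*w(y),.112],velocity=.04,f_stop=f)
        print(s,np.round(robot.current_contact_force(),1),Y(),robot.current_finger_gap(),robot.current_time_s())
E
```

```text
down False
gap 0.12814927553147762 -0.072 [-0.9 -0.2  3.3]
True [ 1.7 -1.8  1. ] -0.0718 0.12658514090527956 22.1583
True [ 0.1 -0.   4.8] -0.1049 0.1261300983062298 23.0167
True [ 2.  -2.2  2. ] -0.0718 0.12567320668226423 23.9833
```

The stroke from stop to stop is 33.1 mm, so the lock is at its inner stop; it had simply started partway in. Now I'll release, retreat and check.

```bash
python3 - <<'E'
from ov import *
c=np.array([.530,-.1458]);Rm=R.from_euler('z',14.5,degrees=True).as_matrix()[:2,:2]
o=[180,0,14.5];w=lambda y:c+Rm@[-.003,y]
fingers.gripper_to(.4)
robot.line_to([*w(-.0718),.18],velocity=.1)
robot.move_to([*(c+Rm@[-.03,-.04]),.25],o)
K,E=wcal();im=vision.grab_frame("wrist")
overlay(im,K,E,c,14.5,c,14.5,.046,"pics/ov6.png")
h=cv2.cvtColor(np.ascontiguousarray(im[:,:,::-1]),cv2.COLOR_BGR2HSV)
for k,lo,hi,z in (("yellow",(25,150,120),(35,255,255),.087),("tab",(105,150,50),(125,255,255),.110)):
    m=cv2.inRange(h,lo,hi);m[:,:290]=0;m[:120]=0;m[200:]=0;m[:,430:]=0
    y,x=np.nonzero(m);print(k,np.round(Rm.T@(back((x.mean(),y.mean()),z,K,E)[:2]-c),4))
print(robot.current_time_s())
E
```

```text
yellow [-0.0043 -0.0395]
tab [-0.0034 -0.0715]
25.625
```

View pics/ov6.png

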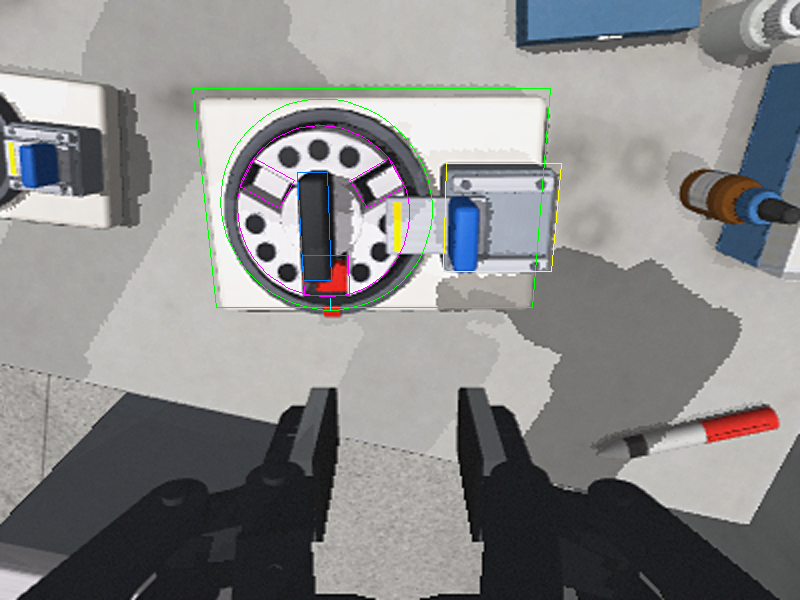

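The insert is home, with its notches on the lugs and red to the mark at (332,312). The lock is fully in, with its tab at (463,235), and the gripper is clear.

```bash
python3 -c "
from h import *
print(workorder.close_job())"
```

```text
the job is handed in; nothing more can be done
None
```

The insert is seated on its lugs, the lock is at its inner stop, the gripper is clear, and the job was handed in at about 26 s of the 48 s allowed; while checking, I pulled the lock fully out once and pushed it back in.

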